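# Lemons into the pan off a flat scoop, lid on

## Robot

A 7-joint arm with a two-finger parallel gripper is mounted at the origin on a cart in front of the work surface, level with it; the furniture and walls round the work are solid. World frame = base frame: x ahead of the robot, y to its left, z up, the work surface at z = 0. Lengths are in m, angles in rad, forces in N, time in s.
With the tool pointing down it reaches from about 0.35 to 0.9 m from the base axis. Payload 8.1 kg.
Tool frame: the origin (TCP) lies where the fingers leave the gripper's body, on its centre line; the fingertips stand 66 mm ahead of it and the grasp point (between the pads) lies 47 mm ahead of it; z points along the fingers, y is the line along which they close (so a half turn about z gives the same grasp; the last joint's range is limited). The gripper opens to 92 mm and grips with 3 to 60 N. Pads are 19 mm wide; open, the fingers measure 130 mm over their backs; the gripper's body (75 mm by 190 mm) begins 47 mm behind the grasp point.
Start: joints at [1.146, 0.434, 0.025, 1.573, -0.012, 1.134, -0.075], TCP at [0.198, -0.593, 0.292] pointing down, gripper open.
Joint ranges: [-2.62, 2.62], [-0.44, 2.09], [-1.27, 1.32], [0.08, 2.57], [-1.32, 4.46], [0.12, 2], [-2.74, 2.74]. Speed limits (rad/s): [2.22, 2.22, 3.01, 3.01, 3.14, 3.14, 3.14].

## Interface

Orientations are given as a rotation vector (axis times angle).
In Python, from cell import arm gives the robot as it stands.
- The arm moves only by the tool send_rows, never from a script. Its argument "motion" is text: rows parted by semicolons, each of 7 numbers parted by spaces: the closure, from 0 (fully open) to 1 (shut), then the shift along the world's x, y, z in m, then the turn, a rotation vector about the world's x, y, z in degrees. A call has 1 to 5 rows; each row shifts and turns the commanded pose from where the row before left it; what a row does not reach is not made up. A row lasts 1/8 s, in which the tool goes at most 62.5 mm and 10.7 degrees, less where a joint would pass 70% of its speed; a pose out of reach is approached as far as the arm can. A call is refused whole if a number of a shift passes 0.0625 or a number of a turn 10.7, either way. A call with a gripper value outside its range is refused whole. The fingers move at their own pace and stop on an object; "force" is the grip in N (left out, the last holds). Time passes only in rows, so rows that do not move let the fingers close. It gives the time, the measured TCP pose, the force, the opening and the grip force at its end, in the units of the state.
- arm.observe(): the state, without advancing time (a new reading comes with each control period).
- arm.get_image(name): name is "side" or "top" or "wrist"; returns (picture, depth): 384x512x3 uint8, blue, green, red; 384x512 float32, m along the optical axis (not along the pixel's ray), 0 where there is no reading.
- arm.camera_model(name): a dict with "fx", "fy", "cx", "cy" (pixels), "view" (4x4, takes a point from world to camera coordinates). Camera axes: x right, y down, z forward; pixel columns grow to the right and rows downward; lengths in m; the calibration is good to about 2 mm. The wrist camera is an equidistant fisheye: a pixel r from the principal point sees the ray r / f radians off the axis. A picture is of the moment at which its call begins: read the wrist's pose just before it. camera_model takes no time and is no camera call; for the wrist camera it gives the pose at the moment of the call.
- arm.sign_off(): hands the job in; it is judged then, once.
The state is a dict: "clock": time; "joints": joint angles; "dq": joint speeds; "joint_efforts": joint torques, N m; "position": TCP position; "ee_rot": TCP orientation; "force": force on the tool from outside, world axes, zero at the start; "ft_torque": the same for the moment, N m; "width": opening from 0.0 (shut) to 1.0 (fully open); "gripper_force": force on a finger pad.
Only numpy, scipy, OpenCV 4.12 (cv2) and the standard library are available. Lean on these libraries where they do the work, as an engineer would, in place of code of your own. Each camera call takes 0.05 s, during which the arm holds its last target. There are 200 camera calls.

## Task

Get the two lemons on to simmer: lift the loaded flat scoop by its handle, carry it level over to the saucepan without losing a lemon, and tip both lemons into the pan from close above its rim without touching them with the gripper. Then lay the empty scoop flat on the chopping board again, right way up, and set the lid on the pan so that it seats all round; do not drop the lid, shove the pan away or disturb the other things on the worktop.

Things in the scene. Friction and masses are not known exactly. Their poses are not given: they have to be found in the camera images.
- scoop: flat steel kitchen scoop, dark wooden handle; 0.24 kg. Bed 100 (x) x 150 mm (y), floor 3 mm thick, side walls 14 and back wall 25 mm high, open in front. Origin: centre of the bed's underside; x forward from handle to lip, z up. Handle level, flat-sided, 25 mm wide (y), 22 mm high, axis 32 mm up, from x = -165 to -62 mm. Starts flat on the board, both lemons in it, handle towards the robot.
- scoop_grip (a point): point on the axis of the scoop's handle, 30 mm behind the bed's back wall (scoop frame -80, 0, 32 mm): the place to hold it, across its 25 mm width. The loaded scoop's centre of mass lies about 55 mm in front of this point, so the scoop is nose-heavy: grip firmly (about 50 N)
- scoop_lip (a point): middle of the open front edge of the scoop's bed (scoop frame 50, 0, 1.5 mm)
- scoop_bed (a point): centre of the upper face of the scoop's bed (scoop frame 0, 0, 3 mm)
- lemon_a_mid (a point): centre of one lemon: rigid, yellow, 72 mm long and 57 mm thick, 0.11 kg. The lemons lie side by side in the scoop and roll or tumble when it leans
- lemon_b_mid (a point): centre of the other lemon, the same size
- saucepan: green saucepan, 2.4 kg, loose: round body 188 mm across, 101 mm high, cream inside, mouth about 179 mm across, floor 4 mm thick. Origin: on the worktop under the rim where the handle joins; y points from there across the pan, z up; the pan's centre is at (0, 86, 0) mm; the handle, 40 mm wide, runs out to y = -180 mm and rises to 130 mm.
- pan_mouth (a point): centre of the saucepan's mouth, level with the rim, 101 mm above the worktop
- pan_lid: green domed saucepan lid 190 mm across, 57 mm high, 0.55 kg; starts right way up on the round trivet. Origin: centre of its underside; z up. The flange (170 mm across, lower edge 2 mm above the origin) drops into the pan's mouth and the brim, 6 mm above the origin, rests on the rim: seated, the origin is about 95 mm above the worktop.
- lid_knob (a point): centre of the lid's black knob, 45 mm above the lid's origin; the knob is round, 45 mm across, and stands from 29 to 57 mm above the lid's origin
- chopping_board: wooden chopping board, fixed, 200 (x) x 300 (y) x 22 mm, on which the scoop lies at first. Origin: centre of its underside; its top is 22 mm up
- trivet: round pale trivet, fixed, 210 mm across, top 11 mm above the worktop, on which the lid lies at first. Origin: centre of its underside
- pepper_mill: wooden pepper mill, 58 mm across, 170 mm high, bystander behind the pan, between toaster and kettle; origin at its foot
- salt_shaker: glass salt shaker, 44 mm across, 90 mm high, bystander between pan and toaster; origin at its foot
- spice_jar: spice jar with black cap, 41 mm across, 105 mm high, bystander at the front right; origin at its foot
- garlic: garlic bulb, 53 mm, bystander left of the board; origin at its underside
- tuna_tin: flat tin, 86 mm across, 40 mm high, bystander at the front left; origin at its underside
- lemon_a: the lemon of lemon_a_mid; origin 29 mm below its centre when built, x along its length
- lemon_b: the lemon of lemon_b_mid; likewise
- kettle: grey kettle, fixed, about 220 mm across and 303 mm high, at the back right of the pan: keep clear; origin at its foot
- toaster: white toaster, fixed, 180 x 290 x 186 mm high, along the back between board and pan: keep clear; origin at its foot
There are look-alikes about, which are no part of the job. Leave any orange or red look-alike of the lemon_a alone. Leave any purple look-alike of the pan_lid alone.

How it is judged:
By the outcome, as a careful person would: the job done as asked, in the order asked, and still so for the second after the job is handed in, with the robot touching nothing.
It also fails if it takes over 72 s, if anything falls off the work surface, if the arm or the gripper's body presses on something with over 40 N, if the wrist force passes 120 N, or if a joint passes its speed limit or range.

## Working session

There is one attempt and no reset: what is moved stays moved. The work goes in short steps, Python scripts to look and compute and a tool call to move; the robot and the scene stay as the last step left them, time stands still between calls to the robot, and variables do not carry over. Pictures are saved under pics/ and viewed, at most 10 in all, crops included, and the job is handed in when it is done.

Besides the shell and the picture viewer there is one more tool, called after "Request:" as name(argument=value, ...), one argument or row to a line, values as JSON. send_rows: Moves the arm, as the interface text tells. Its arguments: {"type":"object","properties":{"motion":{"type":"string"},"force":{"type":"number"}},"required":["motion"]}

```bash
ls; mkdir -p pics
cat > h.py <<'E'
import numpy as np, cv2
from cell import arm
from scipy.spatial.transform import Rotation as R
def cloud(name):
    im,d=arm.get_image(name); m=arm.camera_model(name)
    v,u=np.mgrid[:384,:512]
    P=np.stack([(u-m['cx'])/m['fx']*d,(v-m['cy'])/m['fy']*d,d],-1)
    V=np.array(m['view']); W=(P-V[:3,3])@V[:3,:3]
    W[d<=0]=np.nan
    return im,d,W
E
python3 - <<'E'
from h import *
s=arm.observe(); print(s)
for n in ('top','side'):
    im,d,W=cloud(n); np.savez(n+'.npz',im=im,W=W); cv2.imwrite(f'pics/{n}0.png',im)
    m=arm.camera_model(n); V=np.array(m['view']); print(n,m['fx'],m['cx'],m['cy'],-V[:3,:3].T@V[:3,3],V[2,:3])
E
```

```text
pics
{'clock': 0.0, 'joints': array([ 1.14641831,  0.43521453,  0.02501438,  1.57411995, -0.01158234,
        1.13398077, -0.07508461]), 'dq': array([-2.05085502e-04,  1.57047034e-03,  2.13855974e-03,  4.11118414e-04,
        4.74294530e-04,  7.63892850e-05, -3.27570781e-04]), 'joint_efforts': array([ 5.39953035e-04, -6.67842722e+01,  9.84982364e-01, -3.14456785e+01,
       -6.06981455e-02,  4.29401826e-02,  9.22934169e-05]), 'position': array([ 0.19745505, -0.59255303,  0.29144179]), 'ee_rot': array([-3.09954104e+00, -5.02895174e-01,  6.67671127e-04]), 'force': array([-0.13491985,  0.37567666, -0.14058784]), 'ft_torque': array([ 0.01816088,  0.01977055, -0.02896611]), 'gripper_force': 0.0, 'width': 0.9973660211439258}
top 471.43405182525885 252.16768585896267 186.72707158615418 [-0.74870928 -0.12900559  1.74181395] [ 0.61736804  0.04278478 -0.78551013]
side 471.8188445438725 253.93882511970494 194.60193388711497 [-0.8942857  -0.55652097  1.44913169] [ 0.70367969  0.25657584 -0.66257357]
```

View pics/top0.png

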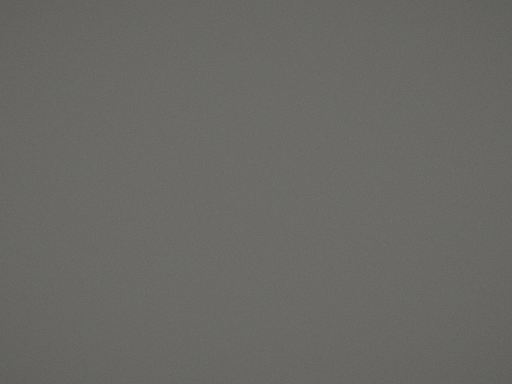

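View pics/side0.png

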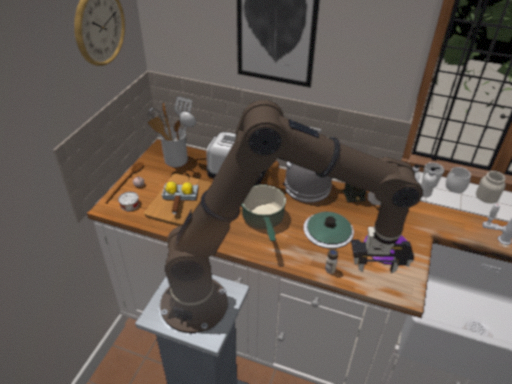

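The top camera shows only a featureless grey (blocked). The side view shows the board with scoop and lemons near (180,190), the pan at (264,205) and its handle to (273,265). The green lid is at (329,229), and the purple look-alike is under the gripper at (395,250). I'll measure from the side depth and make one enlarged crop.

Run:
```python
from h import *
t=np.load('top.npz'); print('top depth', np.nanmin(t['W'],(0,1)),np.nanmax(t['W'],(0,1)))
z=np.load('side.npz'); im=z['im']; W=z['W']
c=cv2.resize(im[145:285,90:366],None,fx=2.89,fy=2.89,interpolation=cv2.INTER_CUBIC); cv2.imwrite('pics/c1.png',c)
hsv=cv2.cvtColor(im,cv2.COLOR_BGR2HSV)
def st(n,M):
    P=W[M]; P=P[~np.isnan(P[:,0])]
    k,l,s,cc=cv2.connectedComponentsWithStats(M.astype(np.uint8))
    for i in range(1,k):
        if s[i,4]>15:
            P=W[l==i]; print(n,cc[i].round(),s[i,4],'min',np.nanpercentile(P,2,0).round(3),'med',np.nanmedian(P,0).round(3),'max',np.nanpercentile(P,98,0).round(3))
H,S,V=cv2.split(hsv)
reg=np.zeros_like(H,bool); reg[145:290,90:430]=1
st('yellow',reg&(H>22)&(H<35)&(S>150)&(V>120))
st('green',reg&(H>60)&(H<95)&(S>80))
# pan rim circle fit: points of z near .101
def circ(M):
    P=W[M]; A=np.c_[2*P[:,:2],np.ones(len(P))]; b=(P[:,:2]**2).sum(1); x=np.linalg.lstsq(A,b,rcond=None)[0]
    return x[:2].round(4),np.sqrt(x[2]+x[0]**2+x[1]**2).round(4),len(P)
box=np.zeros_like(reg); box[180:235,238:292]=1
print('rim',circ(box&(W[...,2]>.094)&(W[...,2]<.106)))
for p in [(264,205),(180,188),(175,205),(200,196),(329,229),(333,222),(329,245),(331,262),(130,201),(139,183)]: print(p,W[p[1],p[0]].round(3),hsv[p[1],p[0]])
```

```text
top depth [-0.71437384 -0.25596293  1.59706227] [-0.49276218  0.02893281  1.60198186]
yellow [171. 187.] 92 min [0.464 0.325 0.055] med [0.481 0.342 0.074] max [0.511 0.364 0.085]
yellow [187. 188.] 89 min [0.484 0.257 0.053] med [0.502 0.272 0.074] max [0.529 0.297 0.087]
green [271. 234.] 34 min [ 0.291 -0.202  0.121] med [ 0.317 -0.187  0.128] max [ 0.346 -0.171  0.135]
rim (array([ 0.5265, -0.0918]), np.float64(0.0974), 156)
(264, 205) [ 0.59  -0.064  0.004] [ 21  40 202]
(180, 188) [0.534 0.327 0.028] [ 32  24 162]
(175, 205) [0.386 0.271 0.068] [ 11 156 103]
(200, 196) [0.527 0.223 0.019] [ 15 140 142]
(329, 229) [ 0.517 -0.379  0.036] [ 77  66 108]
(333, 222) [ 0.531 -0.388  0.068] [21 37 48]
(329, 245) [ 0.449 -0.398  0.015] [135   5 189]
(331, 262) [ 0.315 -0.432  0.069] [ 18  24 108]
(130, 201) [0.372 0.492 0.03 ] [  8   5 200]
(139, 183) [0.494 0.519 0.031] [  5  37 130]
```

View pics/c1.png

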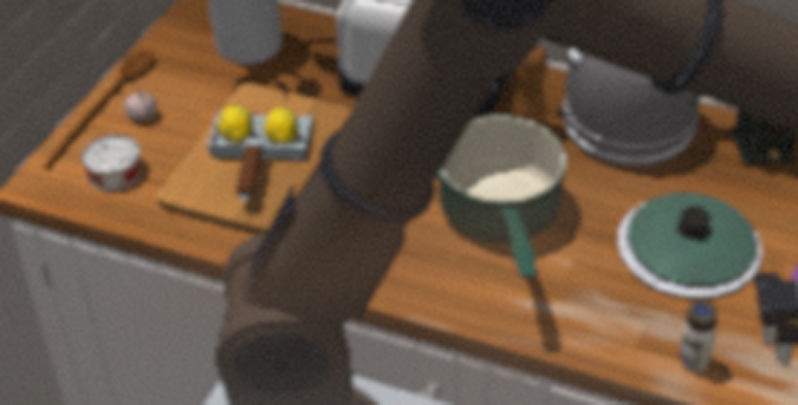

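The enlarged crop shows the scoop with both yellow lemons at (171,187) and (187,188), its dark handle at about (175,205), and the pan with its handle towards the robot. Two lids are candidates. The green domed one on the pale trivet at (329,229) fits the description. The purple one at about (395,250) is the look-alike and stays put. I'll move the wrist over the lid, then on towards the scoop.

Request:
send_rows(
  motion="0 0.05 0.046 0.02 0 0 0;0 0.05 0.046 0.02 0 0 0;0 0.05 0.046 0.02 0 0 0;0 0.05 0.046 0.02 0 0 0;0 0.04 0.046 0.02 0 0 0",
)

```text
clock: 0.72
position: [0.4143, -0.3841, 0.3824]
ee_rot: [-3.1, -0.503, 0.001]
force: [0.7, -0.6, 0.8]
width: 0.997
gripper_force: 0.0
```

```bash
cat >> h.py <<'E'
def wcloud():
    m=arm.camera_model('wrist'); im,d=arm.get_image('wrist')
    v,u=np.mgrid[:384,:512]; x=(u-m['cx'])/m['fx']; y=(v-m['cy'])/m['fy']; th=np.hypot(x,y)+1e-9
    k=np.tan(np.minimum(th,1.5))/th
    P=np.stack([x*k*d,y*k*d,d],-1); V=np.array(m['view']); W=(P-V[:3,3])@V[:3,:3]; W[(d<=0)|(th>1.45)]=np.nan
    return im,d,W,m
def circ(P):
    A=np.c_[2*P[:,:2],np.ones(len(P))]; b=(P[:,:2]**2).sum(1); x=np.linalg.lstsq(A,b,rcond=None)[0]
    return x[:2].round(4),np.sqrt(x[2]+x[0]**2+x[1]**2).round(4),len(P)
E
python3 - <<'E'
from h import *
s=arm.observe(); print(s['clock'],s['position'],s['ee_rot'],s['joints'].round(2))
im,d,W,m=wcloud(); np.savez('w1.npz',im=im,W=W); cv2.imwrite('pics/w1.png',im)
V=np.array(m['view']); print(m['fx'],m['cx'],m['cy'],-V[:3,:3].T@V[:3,3],V[2,:3])
E
```

```text
0.725 [ 0.41433052 -0.38408595  0.38243873] [-3.10049873e+00 -5.03415690e-01  7.15876076e-04] [ 0.72  0.28 -0.08  1.58  0.02  1.29 -0.62]
297.3186396354542 251.77897351071982 188.67467581654066 [ 0.48720372 -0.36029274  0.47559134] [-0.26538991 -0.08843859 -0.96007646]
```

View pics/w1.png

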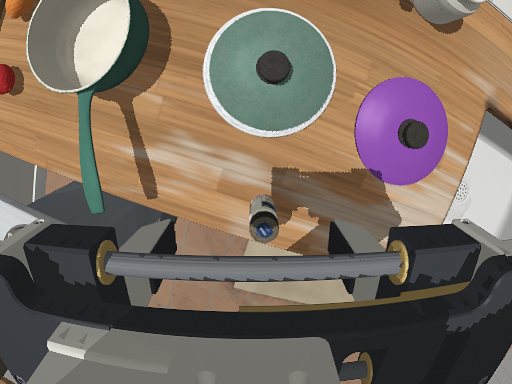

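The wrist view shows the green lid on the white trivet with its knob at (274,67) and the purple look-alike lid at (401,130). It also shows the pan at (88,40) with its handle down to (97,210), the spice jar at (264,218), and red and orange look-alikes at the left edge. Next I'll measure the lid and pan and move on to the scoop.

Run:
```python
from h import *
z=np.load('w1.npz'); W=z['W']; im=z['im']; H,S,V=cv2.split(cv2.cvtColor(im,cv2.COLOR_BGR2HSV))
v,u=np.mgrid[:384,:512]; z=W[...,2]
k=(np.hypot(u-274,v-67)<25)&(V<70)&(z>.06); print('knob',np.nanmean(W[k],0).round(4),circ(W[k])[1],k.sum())
g=(np.hypot(u-270,v-72)<66)&(H>65)&(H<95)&(S>50); P=W[g&(z>.015)&(z<.024)]; print('lid edge',circ(P))
tr=(np.hypot(u-270,v-72)<75)&(z>.008)&(z<.013)&(S<40)&(V>150); print('trivet ring',circ(W[tr]))
p=(u<155)&(v<100)&(z>.097)&(z<.105); print('rim',circ(W[p]),np.nanmedian(z[p]))
h=(u<110)&(v>100)&(v<215)&(H>65)&(H<95)&(S>50)&(z>.08); Q=W[h]; print('handle',Q[Q[:,0].argmin()].round(3)); c=cv2.fitLine(Q[:,:2].astype(np.float32),2,0,.01,.01).ravel(); print(c)
j=(abs(u-264)<20)&(abs(v-218)<25)&(z>.095); print('jar',np.nanmedian(W[j],0).round(3))
```

```text
knob [ 0.5479 -0.371   0.065 ] 0.0154 776
lid edge (array([ 0.5488, -0.371 ]), np.float64(0.0905), 1101)
trivet ring (array([ 0.5483, -0.3705]), np.float64(0.1005), 1713)
rim (array([ 0.5262, -0.08  ]), np.float64(0.0919), 797) 0.10100442670916099
handle [ 0.289 -0.192  0.13 ]
[ 0.885465    0.46470597  0.3562443  -0.17007683]
jar [ 0.337 -0.427  0.106]
```

Request:
send_rows(
  motion="0 0 0.06 0.005 0 0 0;0 0 0.06 0.005 0 0 0;0 0 0.06 0 0 0 0;0 0 0.06 0 0 0 0;0 0 0.06 0 0 0 0",
)

```text
clock: 1.4
position: [0.4126, -0.084, 0.3922]
ee_rot: [3.101, 0.503, 0.0]
force: [0.6, -0.8, -0.2]
width: 1.006
gripper_force: 0.0
```

Request:
send_rows(
  motion="0 0 0.06 0 0 0 0;0 0 0.06 0 0 0 0;0 0 0.06 0 0 0 0;0 0 0.06 0 0 0 0;0 -0.03 0.05 0 0 0 0",
)

```text
clock: 2.02
position: [0.3834, 0.2061, 0.3919]
ee_rot: [-3.1, -0.502, 0.001]
force: [0.1, -0.5, -1.5]
width: 1.002
gripper_force: 0.0
```

Run:
```python
from h import *
s=arm.observe(); print(s['clock'],s['position'],s['ee_rot'],s['joints'].round(2))
im,d,W,m=wcloud(); np.savez('w2.npz',im=im,W=W); cv2.imwrite('pics/w2.png',im)
```

```text
2.025 [0.38339736 0.20612807 0.39191861] [-3.10006708e+00 -5.02474915e-01  6.28168807e-04] [-0.03  0.1  -0.63  1.8   0.06  1.26 -1.92]
```

View pics/w2.png

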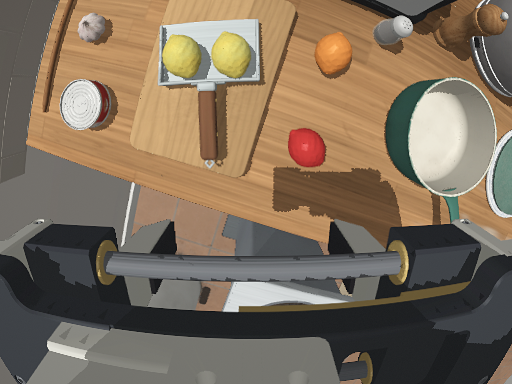

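The view shows the scoop on the board at (210,52) with two lemons at (182,56) and (231,54), and its handle from (206,88) to (209,163). The orange and red look-alikes at (333,54) and (306,147) stay alone. The pan is at (441,136), the salt shaker at (393,30), and the toaster edge is at top.

Run:
```python
from h import *
z=np.load('w2.npz'); W=z['W']; im=z['im']; H,S,V=cv2.split(cv2.cvtColor(im,cv2.COLOR_BGR2HSV))
v,u=np.mgrid[:384,:512]; z=W[...,2]
h=(abs(u-208)<14)&(v>85)&(v<168)&(z>.058)&(z<.075); Q=W[h].astype(np.float32)
c=cv2.fitLine(Q[:,:2].copy(),2,0,.01,.01).ravel(); c=c*np.sign(c[0]) if 0 else c; d=c[:2]*np.sign(c[0]); print('handle',c.round(4),np.degrees(np.arctan2(d[1],d[0])),'z',np.median(Q[:,2])); t=(Q[:,:2]-c[2:])@d; print('ends',(c[2:]+d*t.min()).round(4),(c[2:]+d*t.max()).round(4)); n=np.array([-d[1],d[0]]); w=(Q[:,:2]-c[2:])@n; print('width',np.percentile(w,[1,99]).round(4))
b=(u>155)&(u<268)&(v>15)&(v<92)&(z>.029)&(z<.06)&~((H>20)&(H<35)&(S>120)); r=cv2.minAreaRect(W[b][:,:2].astype(np.float32)); print('bed',r)
y=(u>155)&(u<268)&(v<92)&(H>20)&(H<35)&(S>120)&(z>.05)
k,l,s,cc=cv2.connectedComponentsWithStats(y.astype(np.uint8))
for i in range(1,k):
    if s[i,4]>100: 
        P=W[l==i]; q=np.cov(P[:,:2].T); e,E=np.linalg.eigh(q); print('lemon',cc[i].round(),P.mean(0).round(3),P.max(0).round(3),'axis',E[:,1].round(2),np.sqrt(e))
p=(u>380)&(u<497)&(v>70)&(v<200)&(z>.097)&(z<.105); print('rim',circ(W[p]))
for n,(a,bb,r,zz) in dict(salt=(395,28,22,.05),orange=(333,54,20,.03),red=(306,147,20,.03),mill=(485,18,30,.1)).items():
    M=(np.hypot(u-a,v-bb)<r)&(z>zz); print(n,np.nanmedian(W[M],0).round(3),np.nanmax(z[M]).round(3))
M=(v<20)&(u>340)&(u<420)&(z>.1); print('toaster',np.nanmin(W[M],0).round(3),np.nanmax(W[M],0).round(3))
```

```text
handle [0.9436 0.3312 0.4129 0.2823] 19.343262 z 0.06531675
ends [0.3609 0.264 ] [0.4626 0.2998]
width [-0.0119  0.0131]
bed ((0.507416844367981, 0.31645143032073975), (0.11147316545248032, 0.15327468514442444), 19.251054763793945)
lemon [230.  56.] [0.512 0.28  0.073] [0.546 0.309 0.084] axis [-0.79 -0.61] [0.0126745  0.01730548]
lemon [181.  58.] [0.491 0.345 0.073] [0.525 0.377 0.085] axis [0.69 0.72] [0.01279861 0.01696195]
rim (array([ 0.5263, -0.0777]), np.float64(0.0918), 1032)
salt [0.645 0.067 0.081] 0.091
orange [0.571 0.143 0.05 ] 0.06
red [0.423 0.135 0.051] 0.061
mill [ 0.718 -0.052  0.135] 0.171Traceback (most recent call last):
  File "<stdin>", line 15, in <module>
    res = np.fmin.reduce(a, axis=axis, out=out, **kwargs)
ValueError: zero-size array to reduction operation fmin which has no identity
```

Request:
send_rows(
  motion="0 0.02 0.033 -0.03 3.3 -9.4 0.9;0 0.02 0.03 -0.05 0 0 0;0 0.009 0.02 -0.05 0 0 0;0 0 0 -0.05 0 0 0;0 0 0 -0.04 0 0 0",
)

```text
clock: 2.7
position: [0.4317, 0.2865, 0.1699]
ee_rot: [-3.057, -0.521, -0.263]
force: [1.3, -0.3, -0.9]
width: 1.004
gripper_force: 0.0
```

Request:
send_rows(
  motion="0 0 0 0 0 0 0;0 0 0 0 0 0 0",
)

```text
clock: 2.95
position: [0.4327, 0.2876, 0.1737]
ee_rot: [-3.055, -0.521, -0.268]
force: [0.1, -0.1, 0.3]
width: 0.995
gripper_force: 0.0
```

Run:
```python
from h import *
s=arm.observe(); print(s['clock'],s['position'],R.from_rotvec(s['ee_rot']).as_matrix().round(3),s['joints'].round(2),s['force'])
im,d,W,m=wcloud(); H,S,V=cv2.split(cv2.cvtColor(im,cv2.COLOR_BGR2HSV)); z=W[...,2]; cv2.imwrite('pics/w3.png',im)
x=(W[...,0]-.44)*.9436+(W[...,1]-.292)*.331; y=-(W[...,0]-.44)*.331+(W[...,1]-.292)*.9436
M=(z>.058)&(z<.072)&(abs(y)<.025)&(x>-.12)&(x<.03)&~((H>20)&(H<35)&(S>150)); print(M.sum(),np.percentile(x[M],[1,99]),np.percentile(y[M],[2,98]),np.median(z[M]))
for lo in (-.1,-.06,-.03,0):
    q=M&(x>lo)&(x<lo+.025)
    if q.any(): print(lo,np.percentile(y[q],[3,97]).round(4),q.sum())
```

```text
2.95 [0.43268535 0.28764784 0.17365628] [[ 0.929  0.331  0.164]
 [ 0.326 -0.944  0.059]
 [ 0.174 -0.002 -0.985]] [-0.28  0.4  -0.57  2.05  0.49  0.64 -2.41] [ 0.11312994 -0.10675042  0.31498868]
3126 [-0.0672663   0.02957142] [-0.01128726  0.01284212] 0.06544555279037109
-0.06 [-0.011  0.012] 560
-0.03 [-0.0112  0.0121] 727
0 [-0.0111  0.0127] 1138
```

Request:
send_rows(
  motion="0 0 0.002 -0.04 0 0 0;0 0 0 -0.033 0 0 0;0 0 0 0 0 0 0;0 0 0 0 0 0 0",
  force=55,
)

```text
clock: 3.5
position: [0.433, 0.29, 0.1013]
ee_rot: [-3.054, -0.52, -0.27]
force: [0.4, 0.3, 0.7]
width: 1.002
gripper_force: 0.0
```

Request:
send_rows(
  motion="0.6 0 0 0 0 0 0;0.9 0 0 0 0 0 0;1 0 0 0 0 0 0;1 0 0 0 0 0 0;1 0 0 0 0 0 0",
  force=55,
)

```text
clock: 4.12
position: [0.4321, 0.2893, 0.0993]
ee_rot: [-3.056, -0.521, -0.266]
force: [-0.0, 0.2, 0.2]
width: 0.504
gripper_force: 0.0
```

Run:
```python
from h import *
s=arm.observe(); print(s['clock'],s['position'],s['width'],s['gripper_force'],s['force'],s['ft_torque'])
im,d,W,m=wcloud(); cv2.imwrite('pics/w4.png',im)
```

```text
4.125 [0.43210265 0.2892615  0.09931154] 0.5040642107637308 0.0 [-0.01934451  0.15611282  0.24613055] [-0.04657322  0.20675991 -0.02993442]
```

View pics/w4.png

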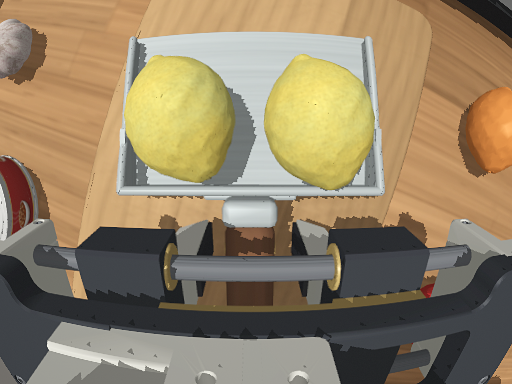

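The fingers are closing symmetrically about the handle at (250,265) and have not touched it yet. Both lemons are sitting in the bed at (180,118) and (319,120). I'll finish closing, then lift gently.

Request:
send_rows(
  motion="1 0 0 0 0 0 0;1 0 0 0 0 0 0;1 0 0 0 0 0 0;1 0 0 0 0 0 0;1 0 0 0 0 0 0",
  force=55,
)

```text
clock: 4.8
position: [0.432, 0.2893, 0.0993]
ee_rot: [-3.056, -0.521, -0.266]
force: [0.1, 1.0, -1.3]
width: 0.27
gripper_force: 55.0
```

Request:
send_rows(
  motion="1 0 0 0.002 0 0 0;1 0 0 0.004 0 0 0;1 0 0 0.006 0 0 0;1 0 0 0.004 0 0 0;1 0 0 0 0 0 0",
)

```text
clock: 5.42
position: [0.4323, 0.2893, 0.1158]
ee_rot: [-3.055, -0.52, -0.267]
force: [0.2, 0.8, -4.5]
width: 0.268
gripper_force: 55.0
```

```bash
cat >> h.py <<'E'
def bed():
    """fit the scoop's bed and back-wall relative to tool; return lemon means"""
    s=arm.observe(); T=R.from_rotvec(s['ee_rot']).as_matrix(); p=s['position']
    im,d,W,m=wcloud(); H,S,V=cv2.split(cv2.cvtColor(im,cv2.COLOR_BGR2HSV))
    L=(W-p)@T; v,u=np.mgrid[:384,:512]
    y=(H>20)&(H<35)&(S>120)&(v<215)&(L[...,2]<.12)
    k,l,st,cc=cv2.connectedComponentsWithStats(y.astype(np.uint8)); lem=[(cc[i].round(),st[i,4]) for i in range(1,k) if st[i,4]>500]
    fl=(S<60)&(v<190)&(L[...,0]>.045)&(L[...,0]<.16)&(abs(L[...,1])<.066)&(L[...,2]>.05)&(L[...,2]<.12)&~cv2.dilate(y.astype(np.uint8),np.ones((9,9))).astype(bool)
    P=W[fl]; c=np.median(P,0)
    for _ in range(3):
        A=np.c_[P[:,:2],np.ones(len(P))]; a=np.linalg.lstsq(A,P[:,2],rcond=None)[0]; r=abs(A@a-P[:,2]); P=P[r<max(.003,np.median(r))]
    n=np.array([-a[0],-a[1],1]); n/=np.linalg.norm(n)
    x=T[:,0]-n*(T[:,0]@n); x/=np.linalg.norm(x)
    yy=np.cross(n,x)
    print('t',s['clock'],'pos',p.round(4),'w',round(s['width'],3),'F',s['gripper_force'],s['force'].round(1),'q',s['joints'].round(2))
    print('floor pts',len(P),'nose-up deg',np.degrees(np.arcsin(x[2])).round(2),'left-up deg',np.degrees(np.arcsin(yy[2])).round(2),'yaw',np.degrees(np.arctan2(x[1],x[0])).round(1),'tool lean',np.degrees(np.arcsin(T[2,0])).round(2),'lemons',lem,'floor z',P[:,2].mean().round(4))
    return im
E
python3 -c "
from h import *
bed()"
```

```text
t 5.425 pos [0.4323 0.2893 0.1158] w 0.268 F 54.97296094894409 [ 0.2  0.8 -4.5] q [-0.36  0.49 -0.48  2.11  0.62  0.52 -2.54]
floor pts 7992 nose-up deg -0.29 left-up deg 0.02 yaw 19.3 tool lean 10.0 lemons [(array([316., 125.]), np.int32(8195)), (array([180., 126.]), np.int32(7302))] floor z 0.0418
```

The scoop is lifted and level (nose -0.3°), with both lemons in. I'll lift it to carrying height with a very slight 3° nose-up so the lemons rest against the back wall.

Request:
send_rows(
  motion="1 0 0 0.012 0.2 -0.6 0;1 0 0 0.024 0.2 -0.6 0;1 0 0 0.032 0.2 -0.6 0;1 0 0 0.028 0.2 -0.5 0;1 0 0 0.016 0.2 -0.5 0",
)

```text
clock: 6.1
position: [0.4322, 0.2895, 0.2292]
ee_rot: [-3.038, -0.518, -0.348]
force: [-0.6, -0.4, -3.9]
width: 0.266
gripper_force: 55.0
```

```bash
python3 -c "
from h import *
bed()"
```

```text
t 6.1 pos [0.4322 0.2895 0.2292] w 0.266 F 54.97291088104248 [-0.6 -0.4 -3.9] q [-0.24  0.31 -0.61  2.03  0.44  0.7  -2.36]
floor pts 7995 nose-up deg 2.73 left-up deg 0.01 yaw 19.3 tool lean 13.08 lemons [(array([317., 124.]), np.int32(8789)), (array([180., 125.]), np.int32(7965))] floor z 0.1614
```

Request:
send_rows(
  motion="1 -0.001 -0.006 0.002 0 0 -0.5;1 -0.002 -0.012 0 0 0 -1;1 -0.002 -0.018 0 0 0 -1.5;1 -0.003 -0.023 0 0 0 -2;1 -0.003 -0.026 0 0 0 -2",
)

```text
clock: 6.78
position: [0.4206, 0.2022, 0.2289]
ee_rot: [-3.08, -0.328, -0.348]
force: [0.6, -0.5, -4.5]
width: 0.269
gripper_force: 55.0
```

```bash
python3 -c "
from h import *
bed()"
```

```text
t 6.775 pos [0.4206 0.2022 0.2289] w 0.269 F 54.97288942337036 [ 0.6 -0.5 -4.5] q [-0.1   0.21 -0.59  2.14  0.36  0.65 -2.3 ]
floor pts 7948 nose-up deg 2.6 left-up deg -0.01 yaw 12.2 tool lean 12.89 lemons [(array([180., 124.]), np.int32(8349)), (array([318., 124.]), np.int32(9200))] floor z 0.1609
```

Request:
send_rows(
  motion="1 -0.002 -0.016 0 0 0 -1.5;1 -0.003 -0.024 0 0 0 -2;1 -0.003 -0.028 0 0 0 -2.2;1 -0.003 -0.03 0 0 0 -2.2;1 -0.003 -0.03 0 0 0 -2.2",
)

```text
clock: 7.45
position: [0.4066, 0.0746, 0.2293]
ee_rot: [-3.115, -0.057, -0.353]
force: [0.4, 0.0, -4.4]
width: 0.266
gripper_force: 55.0
```

Request:
send_rows(
  motion="1 -0.003 -0.03 0 0 0 -2.2;1 -0.003 -0.03 0 0 0 -2.2;1 -0.003 -0.025 0 0 0 -2.2;1 -0.003 -0.02 0 0 0 -1.8;1 -0.003 -0.015 0 0 0 -1.2",
)

```text
clock: 8.07
position: [0.3917, -0.0449, 0.2293]
ee_rot: [3.102, -0.203, 0.352]
force: [0.3, 0.2, -4.2]
width: 0.269
gripper_force: 55.0
```

Request:
send_rows(
  motion="1 -0.002 -0.01 0 0 0 -0.6;1 -0.001 -0.005 0 0 0 -0.4;1 0 0 0 0 0 0;1 0 0 0 0 0 0",
)

```text
clock: 8.57
position: [0.3893, -0.0583, 0.2293]
ee_rot: [3.099, -0.225, 0.352]
force: [-0.4, 0.5, -4.2]
width: 0.268
gripper_force: 55.0
```

```bash
python3 -c "
from h import *
im=bed(); cv2.imwrite('pics/w5.png',im)"
```

```text
t 8.575 pos [ 0.3893 -0.0583  0.2293] w 0.268 F 54.972864389419556 [-0.4  0.5 -4.2] q [ 0.37  0.06 -0.39  2.3   0.11  0.57 -1.82]
floor pts 8233 nose-up deg 2.67 left-up deg 0.04 yaw -8.3 tool lean 12.94 lemons [(array([185., 126.]), np.int32(7494)), (array([321., 126.]), np.int32(8133))] floor z 0.1614
```

View pics/w5.png

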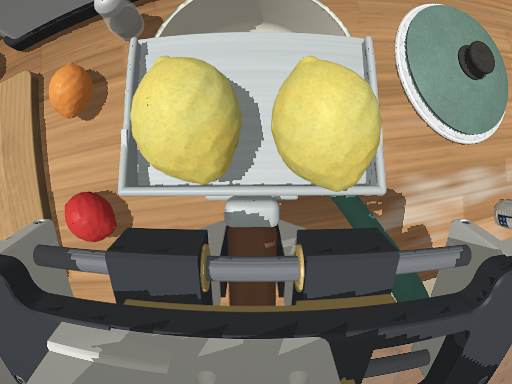

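The hover view shows both lemons resting in the bed at (185,126) and (321,126), the pan mouth just ahead of the lip, and nothing disturbed. I'll tip in steps about the lip.

Request:
send_rows(
  motion="1 -0.003 0 -0.001 0.4 3 0;1 -0.003 0.001 0 0.4 3 0;1 -0.003 0 0 0.4 3 0;1 -0.003 0.001 0 0.4 3 0;1 -0.003 0 0 0.4 3 0",
)

```text
clock: 9.25
position: [0.3744, -0.0563, 0.2284]
ee_rot: [-3.132, 0.227, 0.062]
force: [0.1, 0.5, -5.4]
width: 0.269
gripper_force: 55.0
```

```bash
python3 -c "
from h import *
im=bed(); cv2.imwrite('pics/w6.png',im)"
```

```text
t 9.25 pos [ 0.3744 -0.0563  0.2284] w 0.269 F 54.97267127037048 [ 0.1  0.5 -5.4] q [ 0.36  0.16 -0.39  2.16  0.07  0.87 -1.79]
floor pts 8201 nose-up deg -12.52 left-up deg -0.18 yaw -8.3 tool lean -2.25 lemons [(array([186., 122.]), np.int32(8851)), (array([324., 124.]), np.int32(9283))] floor z 0.1321
```

Request:
send_rows(
  motion="1 0.005 -0.001 0.003 0.5 3.45 0;1 0.006 -0.001 0.004 0.5 3.45 0;1 0.006 -0.001 0.005 0.5 3.45 0;1 0.007 -0.001 0.005 0.5 3.45 0;1 0.007 -0.001 0.005 0.5 3.45 0",
)

```text
clock: 9.93
position: [0.406, -0.0615, 0.2504]
ee_rot: [-3.066, 0.223, 0.53]
force: [1.0, 0.2, -4.7]
width: 0.267
gripper_force: 55.0
```

```bash
python3 -c "
from h import *
im=bed(); cv2.imwrite('pics/w7.png',im)"
```

```text
t 9.925 pos [ 0.406  -0.0615  0.2504] w 0.267 F 54.97264623641968 [ 1.   0.2 -4.7] q [ 0.33  0.35 -0.36  1.9   0.06  1.26 -1.78]
floor pts 8164 nose-up deg -29.82 left-up deg -0.24 yaw -8.4 tool lean -19.61 lemons [(array([325., 123.]), np.int32(10801)), (array([187., 126.]), np.int32(6246))] floor z 0.1301
```

Request:
send_rows(
  motion="1 0.007 -0.001 0.004 0.4 3 0;1 0.007 -0.001 0.004 0.4 3 0;1 0.008 -0.001 0.003 0.4 3 0;1 0.008 -0.001 0.003 0.4 3 0;1 0.008 -0.001 0.003 0.4 3 0",
)

```text
clock: 10.6
position: [0.4439, -0.0665, 0.2673]
ee_rot: [-2.956, 0.215, 0.923]
force: [-0.1, 0.1, -2.5]
width: 0.267
gripper_force: 55.0
```

```bash
python3 -c "
from h import *
im=bed(); cv2.imwrite('pics/w8.png',im)"
```

```text
t 10.6 pos [ 0.4439 -0.0665  0.2673] w 0.267 F 54.97325778007507 [-0.1  0.1 -2.5] q [ 0.28  0.53 -0.33  1.65  0.06  1.58 -1.79]
floor pts 25792 nose-up deg -44.66 left-up deg -0.4 yaw -8.6 tool lean -34.66 lemons [] floor z 0.1473
```

```bash
cat >> h.py <<'E'
def lemons(W,im,tag):
    H,S,V=cv2.split(cv2.cvtColor(im,cv2.COLOR_BGR2HSV)); y=(H>20)&(H<35)&(S>120)&(V>60)
    k,l,st,cc=cv2.connectedComponentsWithStats(y.astype(np.uint8))
    for i in range(1,k):
        if st[i,4]>15: print(tag,cc[i].round(),st[i,4],np.nanmedian(W[l==i],0).round(3),np.nanpercentile(W[l==i],98,0).round(3))
E
python3 - <<'E'
from h import *
im,d,W,m=wcloud(); cv2.imwrite('pics/w9.png',im); lemons(W,im,'wrist')
im,d,W=cloud('side'); cv2.imwrite('pics/s2.png',im); lemons(W,im,'side')
E
```

```text
side [273. 205.] 124 [ 0.538 -0.122  0.056] [ 0.612 -0.077  0.18 ]
```

View pics/w9.png

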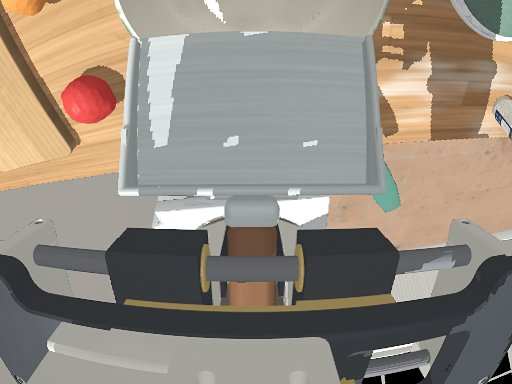

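The scoop is empty at (250,110), and the side view sees yellow inside the pan near (0.54,-0.12). I'll level the scoop and carry it back.

Request:
send_rows(
  motion="1 0 0 0.02 -1.3 -8.8 0;1 0 0 0.01 -1.3 -8.8 0;1 0 0 0 -1.3 -8.8 0;1 0 0 0 -1.3 -8.8 0;1 -0.01 0.03 -0.01 -1.3 -8.8 0",
)

```text
clock: 11.38
position: [0.4335, -0.0377, 0.2885]
ee_rot: [3.101, -0.235, 0.279]
force: [-0.5, 1.1, -2.8]
width: 0.269
gripper_force: 55.0
```

Request:
send_rows(
  motion="1 0 0.055 -0.01 0 0 4;1 0 0.055 -0.01 0 0 4.5;1 0 0.055 -0.01 0 0 4.8;1 0 0.055 -0.01 0 0 4.8;1 0 0.05 -0.01 0 0 4.8",
)

```text
clock: 12.0
position: [0.4321, 0.235, 0.2375]
ee_rot: [-3.088, -0.396, -0.267]
force: [0.5, -0.1, -2.7]
width: 0.267
gripper_force: 55.0
```

Run:
```python
from h import *
im=bed()
s=arm.observe(); print(R.from_rotvec(s['ee_rot']).as_matrix().round(3))
im,d,W=cloud('side'); cv2.imwrite('pics/s3.png',im); lemons(W,im,'side')
im,d,W,m=wcloud(); cv2.imwrite('pics/w10.png',im); lemons(W,im,'wrist')
```

```text
t 12.0 pos [0.4321 0.235  0.2375] w 0.267 F 54.971877336502075 [ 0.5 -0.1 -2.7] q [-0.13  0.27 -0.62  2.04  0.35  0.76 -2.28]
floor pts 25990 nose-up deg -0.27 left-up deg -0.39 yaw 14.6 tool lean 9.86 lemons [] floor z 0.1636
[[ 0.951  0.262  0.167]
 [ 0.258 -0.965  0.045]
 [ 0.172  0.    -0.985]]
side [270. 204.] 183 [ 0.566 -0.101  0.052] [ 0.6   -0.062  0.077]
wrist [508. 147.] 72 [ 0.597 -0.067  0.052] [ 0.609 -0.061  0.056]
wrist [502. 171.] 169 [ 0.565 -0.074  0.043] [ 0.581 -0.057  0.056]
wrist [504. 201.] 530 [ 0.531 -0.103  0.033] [ 0.556 -0.099  0.047]
wrist [204. 256.] 94 [0.457 0.26  0.26 ] [0.46  0.261 0.264]
wrist [298. 252.] 40 [0.465 0.233 0.257] [0.467 0.234 0.261]
wrist [204. 284.] 62 [0.449 0.258 0.262] [0.453 0.259 0.264]
wrist [297. 283.] 21 [0.456 0.231 0.26 ] [0.459 0.232 0.263]
wrist [279. 305.] 1552 [0.453 0.23  0.268] [0.46  0.277 0.27 ]
wrist [347. 381.] 52 [0.422 0.201 0.262] [0.423 0.203 0.264]
```

Both lemons are below the rim (tops about 0.077). Now I'll lay the scoop back on the board.

Request:
send_rows(
  motion="1 0 0.03 -0.03 0 0 3;1 0 0.023 -0.04 0 0 1.7;1 0 0 -0.035 0 0 0;1 0 0 -0.015 0 0 0;1 0 0 0 0 0 0",
)

```text
clock: 12.78
position: [0.4329, 0.2852, 0.1172]
ee_rot: [-3.066, -0.515, -0.261]
force: [-0.1, -0.7, -2.4]
width: 0.27
gripper_force: 55.0
```

Request:
send_rows(
  motion="1 0 0 -0.008 0 0 0;1 0 0 -0.005 0 0 0;1 0 0 -0.003 0 0 0;1 0 0 0 0 0 0",
)

```text
clock: 13.28
position: [0.4331, 0.2862, 0.1013]
ee_rot: [-3.065, -0.516, -0.262]
force: [0.5, 0.1, -2.8]
width: 0.273
gripper_force: 55.0
```

```bash
python3 -c "
from h import *
bed()"
```

```text
t 13.275 pos [0.4331 0.2862 0.1013] w 0.273 F 54.97321128845215 [ 0.5  0.1 -2.8] q [-0.37  0.51 -0.47  2.12  0.66  0.5  -2.58]
floor pts 25987 nose-up deg -0.43 left-up deg -0.42 yaw 19.1 tool lean 9.72 lemons [] floor z 0.0272
```

Request:
send_rows(
  motion="1 0 0 -0.001 0 0 0;1 0 0 -0.001 0 0 0;1 0 0 0 0 0 0;0.72 0 0 0 0 0 0;0.65 0 0 0 0 0 0",
)

```text
clock: 13.95
position: [0.4333, 0.2864, 0.0994]
ee_rot: [-3.065, -0.516, -0.263]
force: [-0.4, -1.2, -0.4]
width: 0.332
gripper_force: 0.0
```

Request:
send_rows(
  motion="0.5 0 0 0 0 0 0;0.3 0 0 0 0 0 0;0.2 0 0 0 0 0 0;0.2 0 0 0 0 0 0;0.2 0 0 0 0 0 0",
)

```text
clock: 14.58
position: [0.4331, 0.2863, 0.0993]
ee_rot: [-3.065, -0.516, -0.262]
force: [-0.3, -0.4, 0.2]
width: 0.791
gripper_force: 0.0
```

```bash
python3 -c "
from h import *
bed()"
```

```text
t 14.575 pos [0.4331 0.2863 0.0993] w 0.791 F 0.0 [-0.3 -0.4  0.2] q [-0.37  0.51 -0.46  2.12  0.67  0.49 -2.59]
floor pts 26219 nose-up deg -0.08 left-up deg -0.01 yaw 19.1 tool lean 9.72 lemons [] floor z 0.0258
```

Request:
send_rows(
  motion="0.2 -0.008 -0.003 0.045 0 0 0;0.1 -0.008 -0.003 0.05 0 0 0;0 0 0 0.05 0 0 0;0 0 -0.03 0.05 -3.3 9.3 0;0 0 -0.06 0.04 0 0 0",
)

```text
clock: 15.25
position: [0.4187, 0.2, 0.3292]
ee_rot: [3.093, 0.523, 0.007]
force: [2.1, -1.5, 0.3]
width: 1.001
gripper_force: 0.0
```

Request:
send_rows(
  motion="0 0 -0.06 0 0 0 0;0 0 -0.06 0 0 0 0;0 0 -0.06 0 0 0 0;0 0 -0.06 0 0 0 0;0 0 -0.06 0 0 0 0",
)

```text
clock: 15.88
position: [0.417, -0.1027, 0.3272]
ee_rot: [3.09, 0.52, 0.01]
force: [1.8, 0.3, -0.6]
width: 0.996
gripper_force: 0.0
```

Run:
```python
from h import *
s=arm.observe(); print(s['clock'],s['position'],R.from_rotvec(s['ee_rot']).as_matrix().round(3),s['joints'].round(2))
im,d,W,m=wcloud(); cv2.imwrite('pics/w11.png',im); np.savez('w11.npz',im=im,W=W); lemons(W,im,'wrist')
z=W[...,2]
v,u=np.mgrid[:384,:512]
M=(v<215)&(z>.12)&(W[...,0]>.45)&(W[...,0]<1)
for y0 in np.arange(-.7,.3,.05):
    q=M&(W[...,1]>y0)&(W[...,1]<y0+.05)
    if q.sum()>20: print(y0.round(2),'minx',np.percentile(W[q][:,0],1).round(3),'maxz',np.nanmax(z[q]).round(3))
p=(v<215)&(z>.096)&(z<.106)&(np.hypot(W[...,0]-.526,W[...,1]+.079)<.11); print('rim',circ(W[p]))
```

```text
15.875 [ 0.4170139  -0.10272031  0.32715655] [[ 0.945  0.327  0.008]
 [ 0.327 -0.945 -0.007]
 [ 0.005  0.009 -1.   ]] [ 0.55  0.11 -0.48  1.94  0.07  1.09 -1.19]
wrist [281.  40.] 1336 [ 0.581 -0.087  0.052] [ 0.609 -0.057  0.061]
wrist [297.  87.] 1339 [ 0.532 -0.126  0.054] [ 0.558 -0.102  0.061]
wrist [105. 250.] 166 [ 0.433 -0.047  0.343] [ 0.436 -0.046  0.348]
wrist [398. 260.] 262 [ 0.462 -0.138  0.345] [ 0.467 -0.136  0.35 ]
wrist [105. 277.] 110 [ 0.426 -0.05   0.347] [ 0.429 -0.048  0.35 ]
wrist [357. 301.] 1124 [ 0.449 -0.124  0.355] [ 0.462 -0.093  0.357]
wrist [367. 361.] 82 [ 0.414 -0.155  0.342] [ 0.416 -0.154  0.348]
wrist [367. 379.] 42 [ 0.408 -0.156  0.348] [ 0.411 -0.155  0.35 ]
-0.3 minx 0.685 maxz 0.158
-0.25 minx 0.676 maxz 0.154
rim (array([ 0.5255, -0.0791]), np.float64(0.0917), 2233)
```

View pics/w11.png

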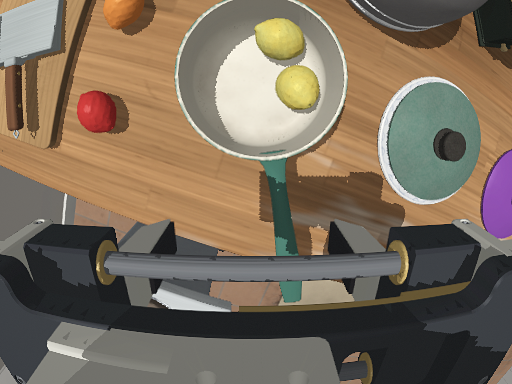

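The view shows both lemons inside the pan at (281,40) and (297,87), the scoop on the board at the upper left, and the green lid's knob at (450,145). The pan centre is unchanged. Now the lid.

Request:
send_rows(
  motion="0 0.02 -0.055 0 0 0 0;0 0.025 -0.055 -0.01 0 0 0;0 0.03 -0.055 -0.03 0 0 0;0 0.03 -0.055 -0.05 0 0 0;0 0.026 -0.048 -0.04 0 0 0",
)

```text
clock: 16.55
position: [0.5376, -0.3486, 0.2126]
ee_rot: [3.09, 0.52, 0.009]
force: [0.6, -0.3, 0.7]
width: 0.999
gripper_force: 0.0
```

Request:
send_rows(
  motion="0 0 0 0 0 0 0;0 0 0 0 0 0 0;0 0 0 0 0 0 0",
)

```text
clock: 16.92
position: [0.5374, -0.3463, 0.2155]
ee_rot: [3.089, 0.522, 0.012]
force: [-0.4, 0.5, 0.2]
width: 1.001
gripper_force: 0.0
```

Run:
```python
from h import *
s=arm.observe(); print(s['clock'],s['position'],R.from_rotvec(s['ee_rot']).as_matrix().round(3),s['joints'].round(2))
im,d,W,m=wcloud(); cv2.imwrite('pics/w12.png',im)
H,S,V=cv2.split(cv2.cvtColor(im,cv2.COLOR_BGR2HSV)); z=W[...,2]; v,u=np.mgrid[:384,:512]
r=np.hypot(W[...,0]-.5485,W[...,1]+.3707)
k=(r<.03)&(z>.062)&(z<.075)&(V<90); Q=W[k]; print('knob',k.sum(),Q.mean(0).round(4),(Q.min(0)/2+Q.max(0)/2).round(4),np.ptp(Q,0).round(3))
g=(r<.11)&(v<215)&(H>65)&(H<95)&(S>50)&(z>.014)&(z<.024); print('edge',circ(W[g]))
t=(r<.12)&(v<215)&(S<40)&(V>150)&(z>.006)&(z<.013); print('trivet',circ(W[t]))
```

```text
16.925 [ 0.53741762 -0.34629149  0.21545392] [[ 0.944  0.328  0.009]
 [ 0.329 -0.944 -0.007]
 [ 0.006  0.01  -1.   ]] [ 0.7   0.54 -0.32  1.61  0.2   1.   -0.92]
knob 1884 [ 0.5499 -0.3705  0.0651] [ 0.5492 -0.3708  0.0651] [0.044 0.044 0.006]
edge (array([ 0.5485, -0.3706]), np.float64(0.0913), 599)
trivet (array([ 0.5476, -0.3708]), np.float64(0.1008), 2416)
```

Request:
send_rows(
  motion="0 0.0115 -0.0245 -0.01 0 0 0;0 0 0 -0.04 0 0 0;0 0 0 -0.035 0 0 0;0 0 0 -0.019 0 0 0;0 0 0 0 0 0 0",
  force=45,
)

```text
clock: 17.6
position: [0.5481, -0.3714, 0.1097]
ee_rot: [3.091, 0.521, 0.007]
force: [0.4, -0.8, 1.0]
width: 1.002
gripper_force: 0.0
```

```bash
python3 -c "
from h import *
s=arm.observe(); print(s['position'],s['force'],s['width'])"
```

```text
[ 0.54805555 -0.37140765  0.10966109] [ 0.43590264 -0.80840229  0.96771742] 1.001810224602344
```

Request:
send_rows(
  motion="0.4 0 0 0 0 0 0;0.6 0 0 0 0 0 0;0.8 0 0 0 0 0 0;1 0 0 0 0 0 0;1 0 0 0 0 0 0",
  force=45,
)

```text
clock: 18.23
position: [0.5483, -0.3719, 0.11]
ee_rot: [3.091, 0.52, 0.009]
force: [-1.3, 3.5, 2.3]
width: 0.505
gripper_force: 2.2
```

Request:
send_rows(
  motion="1 0 0 0 0 0 0;1 0 0 0 0 0 0;1 0 0 0 0 0 0",
)

```text
clock: 18.6
position: [0.5482, -0.3716, 0.11]
ee_rot: [3.091, 0.52, 0.008]
force: [-2.5, 3.2, 4.5]
width: 0.479
gripper_force: 45.0
```

Request:
send_rows(
  motion="1 0 0 0.005 0 0 0;1 0 0 0.015 0 0 0;1 0 0 0.03 0 0 0;1 0 0 0.045 0 0 0;1 0 0 0.04 0 0 0",
)

```text
clock: 19.23
position: [0.5484, -0.3723, 0.2472]
ee_rot: [3.09, 0.519, 0.01]
force: [0.9, -0.1, -5.4]
width: 0.481
gripper_force: 45.0
```

```bash
cat >> h.py <<'E'
def lid():
    s=arm.observe(); p=s['position']
    im,d,W,m=wcloud(); H,S,V=cv2.split(cv2.cvtColor(im,cv2.COLOR_BGR2HSV)); v,u=np.mgrid[:384,:512]
    r=np.hypot(W[...,0]-p[0],W[...,1]-p[1])
    g=(r<.11)&(r>.08)&(v<230)&(H>60)&(H<100)&(S>40)&(abs(W[...,2]-p[2]+.092)<.02)
    Q=W[g]; k=r[g]; 
    A=np.c_[Q[:,:2]-p[:2],np.ones(len(Q)),k]; a=np.linalg.lstsq(A,Q[:,2],rcond=None)[0]
    print('t',s['clock'],'tcp',p.round(4),s['force'].round(1),s['width'],s['gripper_force'],'n',len(Q),'tilt x,y deg',np.degrees(a[:2]).round(2),'edge z',Q[:,2].min().round(4))
    return im,W,H,S,V,g
E
python3 -c "
from h import *
im,W,H,S,V,g=lid(); cv2.imwrite('pics/w13.png',im)
print(circ(W[g]))"
```

```text
t 19.225 tcp [ 0.5484 -0.3723  0.2472] [ 0.9 -0.1 -5.4] 0.481043202434595 44.987799525260925 n 6674 tilt x,y deg [ 0.21 -0.46] edge z 0.1565
(array([ 0.5509, -0.3719]), np.float64(0.0862), 6674)
```

Request:
send_rows(
  motion="1 -0.002 0.03 0 0 0 0;1 -0.004 0.045 0 0 0 0;1 -0.005 0.055 0 0 0 0;1 -0.005 0.055 0 0 0 0;1 -0.004 0.05 0 0 0 0",
)

```text
clock: 19.9
position: [0.5281, -0.1351, 0.2455]
ee_rot: [3.09, 0.52, 0.01]
force: [0.2, 0.3, -4.9]
width: 0.48
gripper_force: 45.0
```

Request:
send_rows(
  motion="1 -0.002 0.035 0 0 0 0;1 -0.0015 0.022 0 0 0 0;1 0 0 0 0 0 0;1 0 0 0 0 0 0;1 0 0 0 0 0 0",
)

```text
clock: 20.52
position: [0.5249, -0.0813, 0.245]
ee_rot: [3.09, 0.517, 0.009]
force: [-0.0, -0.1, -5.6]
width: 0.483
gripper_force: 45.0
```

Run:
```python
from h import *
im,W,H,S,V,g=lid(); cv2.imwrite('pics/w14.png',im)
print(R.from_rotvec(arm.observe()['ee_rot']).as_matrix().round(3))
```

```text
t 20.525 tcp [ 0.5249 -0.0813  0.245 ] [-0.  -0.1 -5.6] 0.48327254135868564 44.988298416137695 n 8780 tilt x,y deg [ 0.17 -0.46] edge z 0.154
[[ 0.946  0.325  0.007]
 [ 0.325 -0.946 -0.007]
 [ 0.004  0.009 -1.   ]]
```

Request:
send_rows(
  motion="1 0 0.0013 -0.015 0 0 0;1 0 0 -0.015 0 0 0;1 0 0 -0.01 0 0 0;1 0 0 -0.006 0 0 0;1 0 0 0 0 0 0",
)

```text
clock: 21.2
position: [0.5247, -0.0787, 0.1984]
ee_rot: [3.091, 0.52, 0.007]
force: [-0.5, -0.1, -4.3]
width: 0.478
gripper_force: 45.0
```

Request:
send_rows(
  motion="1 0 0 -0.002 0 0 0;1 0 0 -0.002 0 0 0;1 0 0 0 0 0 0",
)

```text
clock: 21.58
position: [0.5253, -0.0788, 0.1962]
ee_rot: [3.09, 0.519, 0.011]
force: [-3.1, -0.4, 6.6]
width: 0.476
gripper_force: 45.1
```

```bash
python3 -c "
from h import *
im,W,H,S,V,g=lid()
r=np.hypot(W[...,0]-.5255,W[...,1]+.079); v=np.mgrid[:384,:512][0]
"
```

```text
t 21.575 tcp [ 0.5253 -0.0788  0.1962] [-3.1 -0.4  6.6] 0.4756716912867758 45.05626738071442 n 8109 tilt x,y deg [ 0.12 -0.24] edge z 0.1057
```

Request:
send_rows(
  motion="1 -0.001 0 0.001 0 0 0;1 -0.001 0 0.001 0 0 0;1 0 0 -0.001 0 0 0;1 0 0 -0.001 0 0 0;1 0 0 0 0 0 0",
)

```text
clock: 22.25
position: [0.5227, -0.0788, 0.1962]
ee_rot: [3.09, 0.519, 0.009]
force: [-6.7, 0.0, 13.8]
width: 0.48
gripper_force: 45.1
```

Run:
```python
from h import *
im,W,H,S,V,g=lid()
v,u=np.mgrid[:384,:512]; z=W[...,2]
c=np.array([.5255,-.079]); dx=W[...,0]-c[0]; dy=W[...,1]-c[1]; r=np.hypot(dx,dy); az=np.degrees(np.arctan2(dy,dx))
G=(H>60)&(H<100)&(S>40)&(v<230)
pts=[]
for a in range(-90,140,10):
    q=G&(abs(az-a)<3)&(r>.08)&(r<.11)
    if q.sum()>10:
        up=q&(z>.1015); lo=q&(z<.1015)&(z>.08); i=r[up].max() if up.any() else 0
        print(a,'lid rmax',round(float(i),4),'z there',z[up][r[up].argmax()].round(4) if up.any() else None,'lower rmax',r[lo].max().round(4) if lo.any() else None)
```

```text
t 22.25 tcp [ 0.5227 -0.0788  0.1962] [-6.7  0.  13.8] 0.4800913287766165 45.0702828168869 n 8299 tilt x,y deg [-0.03 -0.32] edge z 0.0994
-70 lid rmax 0.0944 z there 0.1065 lower rmax None
-60 lid rmax 0.0938 z there 0.1074 lower rmax None
-50 lid rmax 0.0937 z there 0.1069 lower rmax None
-40 lid rmax 0.0935 z there 0.1075 lower rmax None
-30 lid rmax 0.0931 z there 0.1054 lower rmax None
-20 lid rmax 0.0945 z there 0.1017 lower rmax 0.0945
-10 lid rmax 0.0946 z there 0.1017 lower rmax 0.0948
0 lid rmax 0.0947 z there 0.1016 lower rmax 0.0951
10 lid rmax 0.095 z there 0.1028 lower rmax 0.095
20 lid rmax 0.0926 z there 0.1074 lower rmax 0.0946
30 lid rmax 0.0949 z there 0.1017 lower rmax 0.0951
40 lid rmax 0.0946 z there 0.1028 lower rmax 0.0951
50 lid rmax 0.0948 z there 0.1024 lower rmax 0.0952
60 lid rmax 0.0947 z there 0.1025 lower rmax 0.095
70 lid rmax 0.0938 z there 0.1062 lower rmax None
80 lid rmax 0.094 z there 0.1057 lower rmax None
90 lid rmax 0.0941 z there 0.1071 lower rmax None
100 lid rmax 0.0941 z there 0.1069 lower rmax None
110 lid rmax 0.0946 z there 0.1069 lower rmax None
```

```bash
cat > dome.py <<'E'
from h import *
def dome(W,im,c,zlo,zhi):
    H,S,V=cv2.split(cv2.cvtColor(im,cv2.COLOR_BGR2HSV)); v=np.mgrid[:384,:512][0]
    dx=W[...,0]-c[0]; dy=W[...,1]-c[1]; r=np.hypot(dx,dy)
    M=(H>60)&(H<100)&(S>40)&(v<230)&(r<.09)&(r>.045)&(W[...,2]>zlo)&(W[...,2]<zhi)
    A=np.c_[np.ones(M.sum()),dx[M],dy[M],r[M]**2,r[M]**4]; b=W[...,2][M]
    a=np.linalg.lstsq(A,b,rcond=None)[0]; res=abs(A@a-b); k=res<.002; a=np.linalg.lstsq(A[k],b[k],rcond=None)[0]
    print(M.sum(),'z at r=.06,.08:',[(a[0]+a[3]*q**2+a[4]*q**4).round(4) for q in (.06,.08)],'tilt deg',np.degrees(a[1:3]).round(2))
E
python3 - <<'E'
from dome import *
for n in ('w1','w11'):
    z=np.load(n+'.npz'); dome(z['W'],z['im'],(.5487,-.3707),.012,.055)
im,d,W,m=wcloud(); p=arm.observe()['position']; cv2.imwrite('pics/w15.png',im)
dome(W,im,p[:2]+[.0006,.0009],.095,.14)
E
```

```text
7800 z at r=.06,.08: [np.float64(0.0325), np.float64(0.0266)] tilt deg [ 0.02 -0.14]
5717 z at r=.06,.08: [np.float64(0.0326), np.float64(0.0268)] tilt deg [ 0.07 -0.11]
20320 z at r=.06,.08: [np.float64(0.119), np.float64(0.1132)] tilt deg [-0.06 -0.48]
```

Request:
send_rows(
  motion="1 0 0 0.001 0 0 0;1 0 0 0 0 0 0",
)

```text
clock: 22.6
position: [0.5228, -0.0788, 0.1962]
ee_rot: [3.09, 0.519, 0.009]
force: [-3.8, -0.7, 5.0]
width: 0.476
gripper_force: 45.0
```

Run:
```python
from dome import *
s=arm.observe(); print(s['position'],s['force'],s['ft_torque'])
im,d,W,m=wcloud(); p=s['position']; dome(W,im,p[:2]+[.0006,.0009],.095,.14)
```

```text
[ 0.52281828 -0.07877352  0.19621349] [-3.77139091 -0.65586958  5.01041168] [0.27886793 0.95245112 0.13142144]
20231 z at r=.06,.08: [np.float64(0.119), np.float64(0.1132)] tilt deg [-0.07 -0.48]
```

Request:
send_rows(
  motion="1 0.001 0 0.002 0.4 0 0;1 0.001 0 0.002 0 0 0;1 0 0 0 0 0 0;1 0 0 -0.002 0 0 0;1 0 0 -0.002 0 0 0",
)

```text
clock: 23.28
position: [0.5249, -0.0786, 0.1961]
ee_rot: [3.097, 0.521, 0.011]
force: [-8.4, 1.1, 20.0]
width: 0.48
gripper_force: 45.0
```

Run:
```python
from dome import *
s=arm.observe(); print(s['position'],s['force'],s['ft_torque'])
im,d,W,m=wcloud(); p=s['position']; dome(W,im,p[:2]+[.0006,.0009],.095,.14)
```

```text
[ 0.52485435 -0.07856478  0.19611811] [-8.37837534  1.13409953 20.02541095] [-0.28451396  1.64091648 -0.06683507]
19484 z at r=.06,.08: [np.float64(0.119), np.float64(0.1132)] tilt deg [-0.06 -0.37]
```

The contact height is the same (0.196) at three lateral positions 2 mm apart, so the brim is bearing on the rim. I'll unload and release softly.

Request:
send_rows(
  motion="1 0 0 0.001 0 0 0;1 0 0 0.0007 0 0 0;1 0 0 0 0 0 0",
  force=15,
)

```text
clock: 23.7
position: [0.5248, -0.0788, 0.1976]
ee_rot: [3.097, 0.521, 0.01]
force: [-0.7, -0.4, -5.7]
width: 0.481
gripper_force: 15.0
```

Request:
send_rows(
  motion="0.5 0 0 0 0 0 0;0.45 0 0 0 0 0 0;0.4 0 0 0 0 0 0;0.2 0 0 0 0 0 0;0 0 0 0 0 0 0",
)

```text
clock: 24.32
position: [0.5249, -0.0787, 0.1977]
ee_rot: [3.097, 0.521, 0.011]
force: [0.6, 0.1, 0.4]
width: 0.769
gripper_force: 0.0
```

Request:
send_rows(
  motion="0 0 0 0 0 0 0;0 0 0 0 0 0 0;0 0 0 0 0 0 0",
)

```text
clock: 24.7
position: [0.5249, -0.0787, 0.1976]
ee_rot: [3.097, 0.521, 0.011]
force: [-0.3, -0.3, 0.1]
width: 0.993
gripper_force: 0.0
```

Run:
```python
from dome import *
s=arm.observe(); print(s['position'],s['force'],s['width'])
im,d,W,m=wcloud(); p=s['position']; dome(W,im,p[:2]+[.0006,.0009],.09,.14); cv2.imwrite('pics/w16.png',im)
```

```text
[ 0.52486721 -0.07872478  0.19764455] [-0.30954771 -0.30756472  0.06743847] 0.9926366562563563
17887 z at r=.06,.08: [np.float64(0.119), np.float64(0.1132)] tilt deg [-0.09 -0.41]
```

Request:
send_rows(
  motion="0 0 0 0.03 0 0 0;0 0 0 0.05 0 0 0;0 -0.03 0 0.06 0 0 0;0 -0.05 0 0.06 0 0 0;0 -0.05 -0.01 0.06 0 0 0",
)

```text
clock: 25.38
position: [0.4159, -0.0861, 0.4308]
ee_rot: [3.097, 0.523, 0.011]
force: [0.6, -0.8, 0.7]
width: 1.001
gripper_force: 0.0
```

Request:
send_rows(
  motion="0 0 0 0 0 0 0;0 0 0 0 0 0 0",
)

```text
clock: 25.62
position: [0.4172, -0.0867, 0.429]
ee_rot: [3.097, 0.52, 0.011]
force: [0.3, -0.2, 0.1]
width: 0.998
gripper_force: 0.0
```

Run:
```python
from dome import *
s=arm.observe(); print(s['clock'],s['position'],s['force'],s['width'],s['joints'].round(2))
im,d,W,m=wcloud(); cv2.imwrite('pics/w17.png',im); np.savez('w17.npz',im=im,W=W)
c=np.array([.5255,-.079]); dome(W,im,c,.09,.14)
H,S,V=cv2.split(cv2.cvtColor(im,cv2.COLOR_BGR2HSV)); z=W[...,2]; v,u=np.mgrid[:384,:512]
r=np.hypot(W[...,0]-c[0],W[...,1]-c[1]); az=np.degrees(np.arctan2(W[...,1]-c[1],W[...,0]-c[0]))
k=(r<.04)&(z>.135)&(V<90); Q=W[k]; print('knob mid',(Q.min(0)/2+Q.max(0)/2).round(4))
G=(H>60)&(H<100)&(S>40)&(v<230)&(z>.1)&(z<.112)&(r>.08)&(r<.11); print('lid edge',circ(W[G]))
B=(v<230)&(z>.02)&(z<.085)&(r<.115)&(H>60)&(H<100); print('pan wall',circ(W[B]))
for a in range(-180,180,20):
    q=G&(abs(az-a)<4)
    if q.sum()>5: print(a,r[q].max().round(4),np.median(z[q&(r>.088)]).round(4),end='; ')
cv2.imwrite('pics/w17c.png',cv2.resize(im[0:215,150:420],None,fx=2.8,fy=2.8,interpolation=cv2.INTER_CUBIC))
```

```text
25.625 [ 0.41715347 -0.08669495  0.42904075] [ 0.29096875 -0.23387664  0.10409851] 0.9975032957872619 [ 0.49  0.04 -0.42  1.76  0.01  1.34 -1.17]
9294 z at r=.06,.08: [np.float64(0.1188), np.float64(0.113)] tilt deg [ 0.06 -0.11]
knob mid [ 0.5258 -0.0792  0.1502]
lid edge (array([ 0.5257, -0.0794]), np.float64(0.0887), 2595)
pan wall (array([0., 0.]), np.float64(0.0), 0)
-180 0.0935 0.1086; -160 0.0931 0.108; -140 0.0938 0.109; -120 0.094 0.1091; -100 0.0941 0.1088; -80 0.0944 0.1087; -60 0.094 0.109; -40 0.0939 0.1089; -20 0.0943 0.1087; 0 0.0943 0.1084; 20 0.0929 0.1086; 40 0.0941 0.1084; 60 0.0941 0.1086; 80 0.0937 0.1086; 100 0.0938 0.1088; 120 0.0936 0.1087; 140 0.0934 0.1088; 160 0.0938 0.1088;
```

View pics/w17c.png

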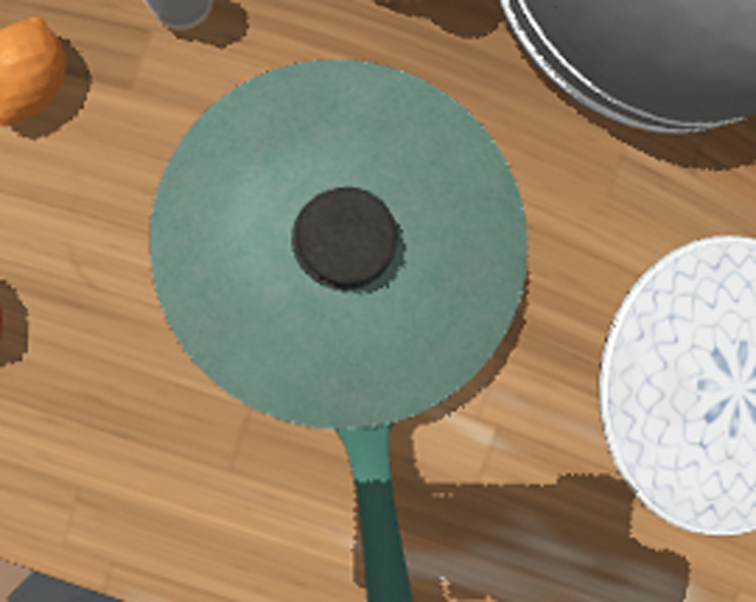

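The lid is concentric with the pan and level, with its edge at 0.1084–0.109 m all round. On the trivet the lid stood on its flange, with its origin at 9 mm, so its origin is now at about 95 mm, the seated height. The gripper is clear, so I'm handing in.

```bash
python3 -c "
from cell import arm
print(arm.sign_off())"
```

```text
the job is handed in; nothing more can be done
None
```

The job is handed in at about 26 s on the robot's clock: both lemons are in the pan, the empty scoop lies flat and right way up on the board, and the lid is level and seated on the pan; I don't have the verdict.

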